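# Clear the eccentric cam and push the gear carriage home

## Task

On the cam fixture an eccentric cam blocks the sliding carriage that carries the blue gear. First push the cam's lever round to its stop, so that the cam's low side (green dot) faces the carriage and its high side (red dot) faces away, while the carriage is still back; then push the orange rear plate until the carriage is fully forward against its stops, with the cam still low. Only push with the fingers: do not touch the gear, which must stay flat in its nest, and leave the glue stick beside the fixture, the pulley and the white clamp where they are.

Things in the scene. Friction and masses are not known exactly. Their poses are not given: they have to be found in the camera images.
- fixture: the cam fixture, fixed to the table: an aluminium base plate 220 x 120 x 12 mm with two rails. Its origin is on the table surface (the plate runs from 105 mm behind to 115 mm ahead of it along x, 60 mm to either side); its x axis points forward, the way the carriage is pushed (roughly away from the robot), y to the left, z up
- scara_arm: a tall blue and white table-top robot arm on a cork board in the middle of the table, right of the fixture: furniture that does not move, over 0.3 m high, within x 0.37 to 0.90 m and y 0.12 to -0.32 m. Not part of the job; swing round it on the near side, close to the base. Origin at its foot
- cam_axis (a point): point on the vertical axis of the cam, 43 mm above the table (level with the upper face of the lever), 75 mm ahead of the fixture's origin. The cam is a steel disc of 56 mm diameter, its centre 14 mm off this axis; red dot on its high side, green dot on its low side. The top of the hub is 49 mm above the table
- lever_knob (a point): point on the axis of the upright handle at the end of the cam's lever, 60 mm above the table and 50 mm from the cam axis. The handle is a black rod of 13 mm diameter, free from 43 mm to 75 mm above the table, with a red ball of 18 mm diameter on top (ball from 70 to 88 mm). It is to be pushed sideways; about 4.5 N at the handle turns the cam, and it stays where it is left
- cam (a joint): turn of the cam, rad. 0 = low side towards the carriage, on the stop (lever points to the right, -y of the fixture). Grows anticlockwise seen from above: at 1.57 the lever points forward (+x of the fixture), at 3.14 to the left with the high side towards the carriage; the other stop is at 3.7. It starts between 2.3 and 3.4, so it must be turned clockwise seen from above, the lever sweeping over the far side. The carriage can pass only when this is under about 0.45
- carriage (a joint): travel of the carriage, m: 0 = back (start), 0.045 = fully forward on its stops. About 3 N moves it and it stays where it is left
- push_face (a point): middle of the rear face of the orange upright plate at the back of the carriage, 59 mm above the table; the plate is 72 mm wide (fixture y), 7 mm thick and reaches from 29 to 79 mm above the table; moves with the carriage. Behind it there is only the table and the base plate; the base plate's top is 12 mm and the rails' tops are at most 31 mm above the table
- nest (a point): centre of the floor of the carriage's square white nest (56 mm wide inside, rim 7 mm high), 28.5 mm above the table; moves with the carriage
- gear_center (a point): centre of the blue gear (52 mm diameter, 15 mm high at its hub, loose) that lies flat in the nest; the point is 4.5 mm above its underside; its z axis is the gear's axis
- glue_center (a point): centre of an upright glue stick, 27 mm diameter, 96 mm high, loose, left of the fixture; bystander
- pulley_center (a point): centre of a blue pulley, 38 mm diameter, 22 mm high, loose, beyond the cam; bystander
- clamp_center (a point): centre of a white printed clamp, 24 x 60 x 19 mm (long along its y), loose, left of the cam; bystander

How it is judged:
By the outcome, as a careful person would: the job done as asked, in the order asked, and still so for the second after the job is handed in, with the robot touching nothing.
It also fails if it takes over 58 s, if anything falls off the work surface, if the arm or the gripper's body presses on something with over 40 N, if the wrist force passes 120 N, or if a joint passes its speed limit or range.

## Robot

A 6-joint arm with a two-finger parallel gripper is mounted at the origin on a cart in front of the work surface, level with it; the furniture and walls round the work are solid. World frame = base frame: x ahead of the robot, y to its left, z up, the work surface at z = 0. Lengths are in mm, angles in rad, forces in N, time in s.
With the tool pointing down it reaches from about 325 to 875 mm from the base axis. Payload 4.4 kg.
Tool frame: the origin (TCP) lies on the centre line of the jaws, within the pads' length; the fingertips stand ahead of it and the grasp point (between the pads) lies 6 mm ahead of it (ctrl.tcp_to_tips is the z of the fingertips in the tool frame, in mm); z points along the fingers, y is the line along which they close (so a half turn about z gives the same grasp; the last joint's range is limited). The gripper opens to 85 mm and grips with 20 to 120 N. Pads are 22 mm wide; open, the fingers measure 114 mm over their backs; the gripper's body (76 mm by 85 mm) begins 54 mm behind the grasp point. The pads swing forward as they close: fully open they stand 13 mm farther back than shut.
Start: joints at [-1.397, 0.207, 1.542, -0, 1.393, -0.15], TCP at [182.936, -545.126, 256.282] pointing down, gripper open.
Joint ranges: [-2.73, 2.73], [-0.86, 2.22], [0.23, 2.46], [-1.11, 4.25], [0.08, 2.63], [-2.82, 2.82]. Speed limits (rad/s): [2.79, 2.79, 3.14, 3.14, 3.14, 3.14].

## Interface

Orientations are given as a 3x3 rotation matrix whose columns are the frame's x, y, z axes.
In Python, from plant import ctrl, sensors, optics gives the robot as it stands. Calls block until the motion is done:
- ctrl.move_ptp(position, orientation): joint-space move of the TCP to a pose.
- ctrl.move_l(position, rot=None, vel=150, threshold=None): straight line of the TCP; rot=None keeps the orientation; vel is the mean speed in mm/s. With threshold (N) it stops when the force on the tool has changed by that much, and returns True; else False.
- ctrl.set_joints(angles): joint-space move.
- ctrl.gripper_to(opening, force=None): finger opening in mm; force is the grip in N (None keeps the last); returns when the fingers have stopped.
- ctrl.hold(seconds).
- ctrl.solve_ik(position, orientation): joint angles nearest the present ones, or None.
- sensors.read_state(): the state.
- optics.grab_frame(name): name is "scene" or "side" or "wrist"; returns (picture, depth): 420x560x3 uint8, red, green, blue; 420x560 float32, mm along the optical axis (not along the pixel's ray), 0 where there is no reading.
- optics.camera_params(name): a dict with "mtx" (3x3 intrinsics, pixels), "k1" (the pictures are not rectified: a ray, as slopes to the right and down, at radius r is drawn at 1 + k1 r^2 times it, then the intrinsics apply), "R" (3x3) and "t" (3): a world point X has camera coordinates R X + t; the wrist camera has in their place "T_tool_cam" (4x4, takes a point from camera to tool coordinates, whose origin is the TCP and whose axes are the flange's). Camera axes: x right, y down, z forward; pixel columns grow to the right and rows downward; lengths in mm; the calibration is good to about 2 mm. A picture is of the moment at which its call begins: read the wrist's pose just before it. camera_params takes no time and is no camera call.
A pose or a line that the arm cannot do raises ctrl.MotionError and nothing moves.
- ctrl.finish_job(): hands the job in, once; it reports no verdict.
The state is a dict: "t": time; "q": joint angles; "qvel": joint speeds; "tau": joint torques, N m; "eef_pos": TCP position; "eef_rot": TCP orientation; "force": force on the tool from outside, world axes, zero at the start; "wrist_torque": the same for the moment, N m; "grip_width": finger opening in mm.
Only numpy, scipy, OpenCV 4.12 (cv2) and the standard library are available. Lean on these libraries where they do the work, as an engineer would, in place of code of your own. Each camera call takes 0.05 s, during which the arm holds its last target. There are 200 camera calls.

## Working session

There is one attempt and no reset: what is moved stays moved. The work goes in short steps, each a Python script; the robot and the scene stay as the last script left them, time stands still between calls to the robot, and variables do not carry over. Pictures are saved under pics/ and viewed, on a budget of 10 in all, crops included, one or two more only if the job needs it, and the job is handed in when it is done.

```bash
ls; mkdir -p pics
python3 - <<'E'
from plant import ctrl,sensors,optics
import cv2,numpy as np
for n in("scene","side"):
    p,d=optics.grab_frame(n); np.savez(f"pics/{n}0.npz",p=p,d=d); cv2.imwrite(f"pics/{n}0.png",p[:,:,::-1])
    print(n,optics.camera_params(n))
print(optics.camera_params("wrist"),ctrl.tcp_to_tips,sensors.read_state())
E
```

```text
pics
scene {'mtx': array([[518.7338997 ,   0.        , 277.56005859],
       [  0.        , 518.7338997 , 207.06831306],
       [  0.        ,   0.        ,   1.        ]]), 'k1': -0.17815178686051777, 'R': array([[-0.57286588, -0.8196453 ,  0.00250222],
       [-0.47132269,  0.32691584, -0.81913427],
       [ 0.67058154, -0.47043343, -0.57359636]]), 't': array([453.25421695, 272.17107679, 775.42050124])}
side {'mtx': array([[506.83239187,   0.        , 286.8420566 ],
       [  0.        , 506.83239187, 211.04953837],
       [  0.        ,   0.        ,   1.        ]]), 'k1': -0.10688029684261008, 'R': array([[-0.94636108, -0.32306088, -0.00569026],
       [-0.13528344,  0.41216369, -0.90101026],
       [ 0.29342648, -0.85191124, -0.43376046]]), 't': array([ 558.62539322,   77.77895165, 1216.31872636])}
{'mtx': array([[339.36976519,   0.        , 275.66029755],
       [  0.        , 339.36976519, 209.28515777],
       [  0.        ,   0.        ,   1.        ]]), 'k1': -0.047986832396733986, 'T_tool_cam': array([[-1.40933793e-04, -9.51048755e-01, -3.09040848e-01,
         7.90433296e
[... 363 characters left out ...]
    1.39349569e+00, -1.50519921e-01]), 'qvel': array([ 1.68780139e-03, -2.34250092e-03, -1.88714708e-03,  2.53389640e-04,
        5.52536855e-05, -1.07131158e-03]), 'tau': array([ 1.34371171e-04, -3.84090185e+01, -2.92548358e+01, -7.22207437e-05,
        4.88315360e-03,  6.63071347e-06]), 'eef_pos': array([ 182.84948441, -544.47547816,  255.20599692]), 'eef_rot': array([[ 9.48018492e-01,  3.18215056e-01, -3.41191840e-04],
       [ 3.18215056e-01, -9.48016252e-01,  2.08918673e-03],
       [ 3.41355262e-04, -2.08916003e-03, -9.99997759e-01]]), 'force': array([-0.07384738,  0.29909502, -1.15958007]), 'wrist_torque': array([ 0.03048146, -0.05326129, -0.00064293]), 'grip_width': 84.9474215534793}
```

View pics/scene0.png

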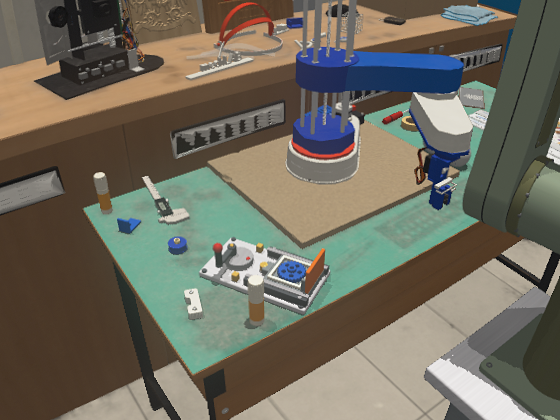

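View pics/side0.png

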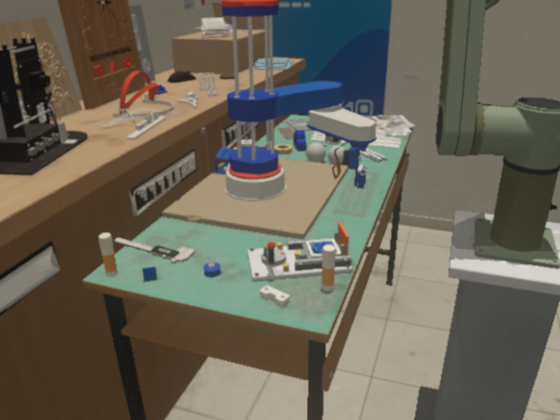

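The scene view shows the red knob at (217,248), cam disc at (240,258), gear at (291,270), orange plate at (316,268), glue stick at (256,300), clamp at (193,303) and pulley at (177,244). The side view shows the same items: knob (271,246), plate (342,238), glue (328,268).

```bash
cat > h.py <<'E'
import numpy as np,cv2
from plant import ctrl,sensors,optics
def rays(n,uv,st=None):
    c=optics.camera_params(n); uv=np.asarray(uv,float).reshape(-1,2)
    m=(uv-[c["mtx"][0,2],c["mtx"][1,2]])/c["mtx"][0,0]; s=m.copy()
    for _ in range(20): s=m/(1+c["k1"]*(s**2).sum(1,keepdims=True))
    d=np.c_[s,np.ones(len(s))]
    if n=="wrist":
        T=c["T_tool_cam"]; R=st["eef_rot"]@T[:3,:3]; o=st["eef_pos"]+st["eef_rot"]@T[:3,3]
    else: R=c["R"].T; o=-R@c["t"]
    return o,d@R.T          # depth*dir + o = point
def plane(n,uv,z,st=None):
    o,d=rays(n,uv,st); return o+d*((z-o[2])/d[:,2])[:,None]
def cloud(n,mask,dep,st=None):
    v,u=np.nonzero(mask&(dep>0)); o,d=rays(n,np.c_[u,v],st); return o+d*dep[v,u][:,None]
def cross(v1,v2):
    A=0;b=0
    for o,d in(v1,v2):
        d=d[0]/np.linalg.norm(d[0]); P=np.eye(3)-np.outer(d,d); A=A+P; b=b+P@o
    return np.linalg.solve(A,b)
def mask(p,col):
    h,s,v=cv2.split(cv2.cvtColor(p,cv2.COLOR_RGB2HSV)); h=h.astype(int)
    return {"red":((h<5)|(h>174))&(s>150)&(v>70),"orange":(h>=7)&(h<16)&(s>170)&(v>100),
      "blue":(h>100)&(h<125)&(s>150)&(v>60),"green":(h>50)&(h<80)&(s>130)&(v>80)}[col]
def blobs(m,box,mn=4):
    x0,y0,x1,y1=box; k=np.zeros(m.shape,np.uint8); k[y0:y1,x0:x1]=m[y0:y1,x0:x1]
    n,l,s,c=cv2.connectedComponentsWithStats(k)
    return [(c[i],s[i,4],l==i) for i in range(1,n) if s[i,4]>=mn]
E
python3 - <<'E'
from h import *
np.set_printoptions(precision=1,suppress=True)
B={"scene":(160,225,335,330),"side":(200,215,360,300)}
for n in B:
    f=np.load(f"pics/{n}0.npz");p,d=f["p"],f["d"]
    for c in("red","orange","blue","green"):
        for ct,a,m in blobs(mask(p,c),B[n]):
            P=cloud(n,m,d); print(n,c,ct,a,P.mean(0) if len(P) else "", P.min(0),P.max(0))
            if c=="red": print("  at z79",plane(n,ct,79))
            if c=="orange":
                q=cv2.minAreaRect(np.argwhere(m)[:,::-1].astype(np.float32)); 
                A=np.c_[P[:,:2]-P[:,:2].mean(0)]; print("  dir",np.linalg.svd(A,full_matrices=False)[2])
E
```

```text
scene red [217.3 245.8] 34 [510.  326.9  85.6] [505.2 320.   82.6] [515.6 331.9  89.2]
  at z79 [[517.3 323.3  79. ]]
scene red [248.  257.8] 4 [510.  264.7  27.7] [509.1 263.   26.7] [511.4 266.1  29.4]
  at z79 [[458.4 295.5  79. ]]
scene orange [315.1 260.8] 97 [386.  204.2  78.5] [370.3 172.2  74.6] [403.4 234.   81.1]
  dir [[-0.5  0.9]
 [ 0.9  0.5]]
scene blue [176.8 243. ] 110 [640.4 351.5  16.4] [624.6 333.8  13.1] [659.6 367.8  19.8]
scene blue [291.3 270.2] 306 [425.6 225.5  38.4] [402.5 200.3  34.8] [450.2 248.5  45.8]
side red [270.7 244.5] 22 [512.5 329.7  83.3] [507.3 322.6  80.6] [517.9 334.1  87. ]
  at z79 [[515.2 322.7  79. ]]
side orange [342.8 229.9] 20 [388.4 207.2  76.6] [375.4 181.1  74.5] [400.8 231.1  78. ]
  dir [[-0.5  0.9]
 [-0.9 -0.5]]
side blue [320.9 243.5] 14 [434.7 217.2  39.2] [427.1 205.1  34.9] [443.3 231.2  43.6]
side blue [315.7 247.5] 19 [442.8 231.7  35.2] [437.4 218.4  31.8] [449.6 242.6  36.9]
side blue [319.6 250.2] 5 [431.6 238.9  34.3] [429.  229.   28.6] [435.7 245.9  36.2]
side blue [212.4 268.4] 40 [638.6 356.7  15.9] [628.7 338.   12.7] [653.9 366.5  18.5]
```

Run:
```python
from h import *
np.set_printoptions(precision=2,suppress=True)
f=np.load("pics/scene0.npz");P=cloud("scene",np.ones((420,560),bool),f["d"])
q=P[(P[:,0]>300)&(P[:,0]<900)&(P[:,1]<125)&(P[:,1]>-350)&(P[:,2]>40)]; r=np.hypot(q[:,0],q[:,1]); i=np.argsort(r)[:200:20]; print(np.c_[q[i],r[i]])
def pose(r,a,z,yaw):
    R=np.array([[np.cos(yaw),np.sin(yaw),0],[np.sin(yaw),-np.cos(yaw),0],[0,0,-1.]]); return [r*np.cos(a),r*np.sin(a),z],R
for r,z in((330,260),(330,350),(340,400),(330,450)): 
    s=ctrl.solve_ik(*pose(r,-1.247,z,.323)); print(r,z,s)
f0=[460,245,300]
print(ctrl.solve_ik(f0,pose(1,0,1,.49)[1]))
```

```text
[[ 394.45 -159.22  171.82  425.38]
 [ 400.26 -151.65  189.63  428.03]
 [ 401.51 -150.8   175.67  428.89]
 [ 397.3  -163.42  180.68  429.6 ]
 [ 390.68 -179.92  174.21  430.11]
 [ 391.91 -178.21  174.15  430.53]
 [ 401.59 -155.72  192.35  430.73]
 [ 404.47 -148.94  206.44  431.02]
 [ 403.55 -152.39  190.18  431.36]
 [ 399.65 -163.22  202.31  431.7 ]]
330 260 [-1.51 -0.37  2.07 -0.    1.45 -0.26]
330 350 [-1.51 -0.42  1.92 -0.    1.65 -0.26]
340 400 [-1.5  -0.41  1.81 -0.    1.74 -0.26]
330 450 [-1.51 -0.43  1.72 -0.    1.84 -0.26]
[ 0.32  0.06  1.62 -0.    1.47  1.4 ]
```

```bash
cat >> h.py <<'E'
def Rz(y): return np.array([[np.cos(y),np.sin(y),0],[np.sin(y),-np.cos(y),0],[0,0,-1.]])
E
python3 - <<'E'
from h import *
a=-1.247
ctrl.gripper_to(0)
ctrl.move_l([330*np.cos(a),330*np.sin(a),350],vel=250)
q=sensors.read_state()["q"].copy(); q[0]=.32; q[5]=0.5; ctrl.set_joints(q)
ctrl.move_ptp([455,240,330],Rz(.49)); ctrl.hold(.3)
st=sensors.read_state(); p,d=optics.grab_frame("wrist")
np.savez("pics/w0.npz",p=p,d=d,**st); cv2.imwrite("pics/w0.png",p[:,:,::-1]); print(st["t"],st["eef_pos"],st["force"],st["grip_width"])
E
```

```text
5.125 [454.55503747 239.92131372 330.79212867] [ 0.45338428 -0.44607393 -0.65341164] 0.2893269840148541
```

View pics/w0.png

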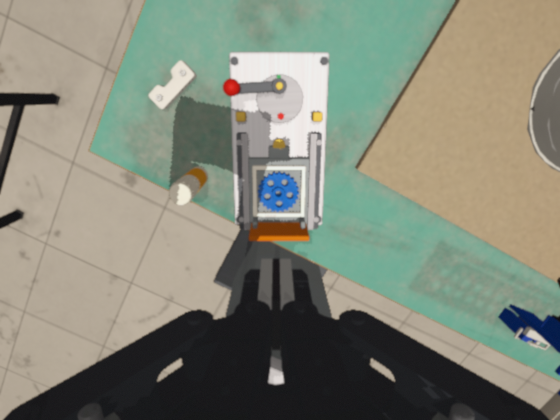

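Wrist view: hub (279,86), red ball (232,88), red dot (281,116), gear (278,191), orange plate (279,233), glue cap (180,192), clamp (172,85).

Run:
```python
from h import *
np.set_printoptions(precision=2,suppress=True)
f=np.load("pics/w0.npz");st={k:f[k] for k in("eef_pos","eef_rot")};p,d=f["p"],f["d"]
ball=None
for c,z,box in(("red",79,(215,70,250,105)),("red",36,(270,105,295,125)),("blue",40,(255,168,302,215)),("orange",75,(240,218,320,245))):
    for ct,a,m in blobs(mask(p,c),box,6):
        P=cloud("wrist",m,d,st); print(c,ct,a,"plane",plane("wrist",ct,z,st)[0],"cloud",P.mean(0),P.min(0),P.max(0))
        if c=="orange":
            T=P[P[:,2]>P[:,2].max()-6]; print(" top",T.mean(0),np.linalg.svd(T[:,:2]-T[:,:2].mean(0),full_matrices=False)[2][0])
print("hub",plane("wrist",[279,86],49,st))
# white base plate outline
h=cv2.cvtColor(p,cv2.COLOR_RGB2HSV);w=((h[...,1]<50)&(h[...,2]>130)).astype(np.uint8);w[:,:222]=0;w[:,340:]=0;w[:45]=0;w[150:]=0
L=[];Rr=[]
for v in range(58,125):
    u=np.nonzero(w[v])[0]
    if len(u)>40: L.append((u[0],v));Rr.append((u[-1]+1,v))
PL=plane("wrist",L,12,st);PR=plane("wrist",Rr,12,st)
for n,Q in(("L",PL),("R",PR)):
    vx,vy,x,y=cv2.fitLine(Q[:,:2].astype(np.float32),cv2.DIST_HUBER,0,.01,.01).ravel(); print(n,np.arctan2(vy,vx)%np.pi,x,y)
v=[np.nonzero(w[:,u])[0][0] for u in range(245,320)]
Q=plane("wrist",np.c_[range(245,320),v],12,st);print("front",Q.mean(0),cv2.fitLine(Q[:,:2].astype(np.float32),cv2.DIST_HUBER,0,.01,.01).ravel())
C=cloud("wrist",np.ones((420,560),bool),d,st)
for n,uv in(("glue top",(180,192)),("clamp",(172,85)),("hubd",(279,86))):
    o,r=rays("wrist",uv,st);print(n,o+r[0]*d[uv[1],uv[0]])
```

```text
red [231.11  87.1 ] 205 plane [514.37 322.36  79.  ] cloud [514.55 321.74  83.6 ] [506.49 314.14  50.54] [521.99 330.2   88.11]
red [280.41 115.88] 17 plane [511.46 262.54  36.  ] cloud [511.15 262.22  26.12] [508.74 259.88  23.81] [513.44 264.77  28.37]
blue [277.92 191.31] 911 plane [430.34 222.39  40.  ] cloud [429.51 221.92  36.8 ] [405.37 197.44  26.83] [453.38 246.09  44.14]
orange [277.4 231.1] 810 plane [395.48 204.66  75.  ] cloud [390.64 201.91  60.48] [371.52 168.38  31.91] [407.87 231.74  78.54]
 top [388.24 203.7   76.28] [ 0.48 -0.88]
hub [[539.56 279.66  49.  ]]
L 0.51451224 508.0075 330.76688
R 0.49857163 563.2733 223.26854
front [577.33 295.5   12.  ] [  0.47  -0.88 571.91 305.89]
glue top [392.86 322.34  95.19]
clamp [481.55 394.86  15.21]
hubd [539.64 279.68  46.86]
```

```bash
cat >> h.py <<'E'
YAW=.50; C=np.array([539.5,279.7]); F=np.array([[np.cos(YAW),-np.sin(YAW)],[np.sin(YAW),np.cos(YAW)]])
def lev(th,off,z=80):
    k=np.array([np.sin(th),-np.cos(th)]); m=np.array([-np.cos(th),-np.sin(th)])
    return np.r_[C+F@(50*k-off*m),z],Rz(YAW+th)
E
python3 - <<'E'
from h import *
np.set_printoptions(precision=1,suppress=True)
p,R=lev(3.17,36,160); ctrl.move_ptp(p,R); 
print("down",ctrl.move_l(p-[0,0,80],vel=120,threshold=8),sensors.read_state()["force"])
for th in np.r_[np.arange(3.17,.15,-.2)]:
    p,R=lev(th,19); hit=ctrl.move_l(p,R,vel=70,threshold=25)
    s=sensors.read_state(); m=np.r_[F@[-np.cos(th),-np.sin(th)],0]
    print(round(th,2),hit,round(s["t"],2),s["force"],"push",round(-s["force"]@m,1))
    if hit: break
p,d=optics.grab_frame("scene"); cv2.imwrite("pics/s1.png",cv2.resize(p[200:340,150:360,::-1],None,fx=3.5,fy=3.5))
E
```

```text
down False [0.4 0.  0.8]
3.17 False 8.99 [ 0.8 -0.1 -0.5] push -0.6
2.97 False 9.34 [-2.4 -1.9  1.6] push 2.9
2.77 False 9.69 [-2.1 -0.3  1.1] push 2.1
2.57 False 10.04 [-2.3  1.  -0. ] push 2.3
2.37 False 10.39 [-2.   2.7 -1. ] push 2.6
2.17 False 10.74 [-1.   3.3 -1.2] push 2.4
1.97 False 11.09 [-1.1  3.  -1.9] push 2.7
1.77 False 11.44 [-0.3  3.1 -2. ] push 2.6
1.57 False 11.79 [-0.3  2.3 -1.5] push 2.2
1.37 False 12.14 [-1.2  2.3 -1.3] push 2.5
1.17 False 12.49 [-1.4  2.  -1.4] push 2.1
0.97 False 12.84 [-1.4  1.  -0.7] push 0.9
0.77 False 13.19 [-0.1  2.6 -0.4] push 2.5
0.57 False 13.54 [-0.   2.2 -1.7] push 1.9
0.37 False 13.89 [ 0.2  2.1 -0.9] push 1.7
0.17 False 14.24 [-0.1  3.7  0.4] push 2.2
```

View pics/s1.png

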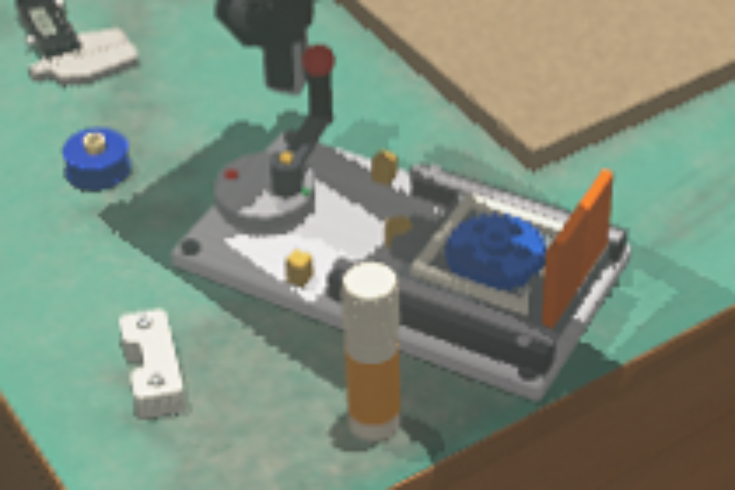

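The crop shows the lever swung to the right with the finger behind the knob (318,60), green dot (306,190) toward the carriage, and red dot (232,174) away. Next: the last bit to the stop.

Run:
```python
from h import *
np.set_printoptions(precision=1,suppress=True)
for th in np.arange(.12,-.2,-.04):
    p,R=lev(th,19); hit=ctrl.move_l(p,R,vel=40,threshold=15)
    s=sensors.read_state(); m=np.r_[F@[-np.cos(th),-np.sin(th)],0]; f=-s["force"]@m
    print(round(th,2),hit,round(s["t"],2),s["force"],round(f,1))
    if hit or f>12: break
p,R=lev(th,40); ctrl.move_l(p,R,vel=80)
p[2]=200; ctrl.move_l(p,R,vel=250)
# over to behind the rear plate, high
ctrl.move_ptp([415,215,330],Rz(YAW)); ctrl.hold(.3)
st=sensors.read_state(); p,d=optics.grab_frame("wrist")
np.savez("pics/w1.npz",p=p,d=d,**st); cv2.imwrite("pics/w1.png",p[:,:,::-1]); print(st["t"],st["eef_pos"])
for c,z in(("red",79),("orange",75)):
  for ct,a,m in blobs(mask(p,c),(200,20,340,280),6):
    P=cloud("wrist",m,d,st); T=P[P[:,2]>P[:,2].max()-6]
    print(c,ct,a,plane("wrist",ct,z,st)[0],T.mean(0),"fix",F.T@(T.mean(0)[:2]-C))
```

```text
0.12 False 14.54 [2.7 4.1 0.2] 4.5
0.08 False 14.79 [1.9 3.8 0.8] 3.7
0.04 False 15.04 [2.  3.4 0.6] 3.4
-0.0 False 15.29 [ 3.7  4.7 -0.3] 5.5
-0.04 False 15.54 [ 6.5  8.5 -3.2] 9.6
-0.08 False 15.79 [11.5 12.1 -7.2] 15.5
18.0417 [415.4 215.  329. ]
red [327.7  35.2] 240 [563.  235.9  79. ] [563.  236.   84.4] fix [ -0.3 -49.6]
orange [272.4 194.2] 633 [393.  205.7  75. ] [383.8 211.3  76.4] fix [-169.5   14.6]
orange [297. 202.] 9 [398.3 176.7  75. ] [399.  177.2  77.7] fix [-172.4  -22.5]
```

View pics/w1.png

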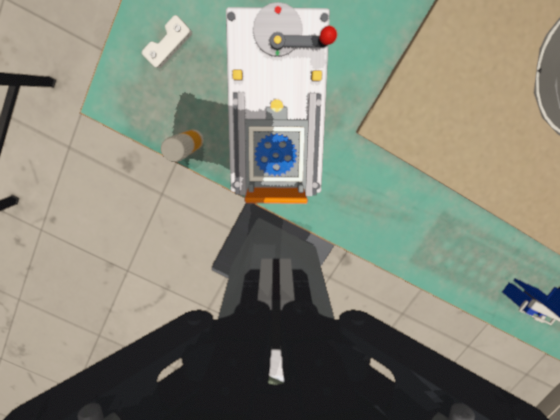

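Lever now points right (ball (328,35), fixture offset (−0.3, −49.6) mm → cam ≈ 0), the red dot faces away, and the carriage is still back (plate at (275,198)). Now I push the plate.

Run:
```python
from h import *
np.set_printoptions(precision=1,suppress=True)
R=Rz(YAW); ex=np.r_[F[:,0],0]
P=lambda x,z=70: np.r_[C+F@[x,0],z]
ctrl.move_ptp(P(-222,180),R)
ctrl.hold(.2); print("down",ctrl.move_l(P(-222),vel=150,threshold=8))
def rep(t):
    s=sensors.read_state(); x=(F.T@(s["eef_pos"][:2]-C))[0]; f=-s["force"]@ex
    print(t,round(s["t"],2),"x",round(x,1),s["force"],"push",round(f,1)); return x,f
rep("start")
print("push",ctrl.move_l(P(-146),vel=40,threshold=14)); x,f=rep("pushed")
if f<12:
  for x in np.arange(x+1.5,x+25,1.5):
    hit=ctrl.move_l(P(x),vel=25,threshold=12); _,f=rep(hit)
    if hit or f>14: break
p,d=optics.grab_frame("scene"); cv2.imwrite("pics/s2.png",cv2.resize(p[200:340,150:360,::-1],None,fx=3.5,fy=3.5))
```

```text
down False
start 19.89 x -221.2 [-1.1  0.1  0.4] push 0.9
push False
pushed 21.94 x -146.0 [-1.8 -2.5 -1. ] push 2.8
False 22.19 x -144.5 [-1.6 -2.8 -1.5] push 2.7
False 22.44 x -142.8 [-2.4 -2.2 -1.3] push 3.2
False 22.69 x -141.2 [-1.7 -1.3 -0.8] push 2.1
False 22.94 x -139.7 [-2.7 -0.7  0.2] push 2.7
False 23.19 x -139.6 [-6.8 -3.1  4.4] push 7.4
False 23.44 x -139.6 [-9.1 -5.1  8.3] push 10.4
False 23.69 x -139.6 [-12.   -8.2  11.8] push 14.4
```

View pics/s2.png

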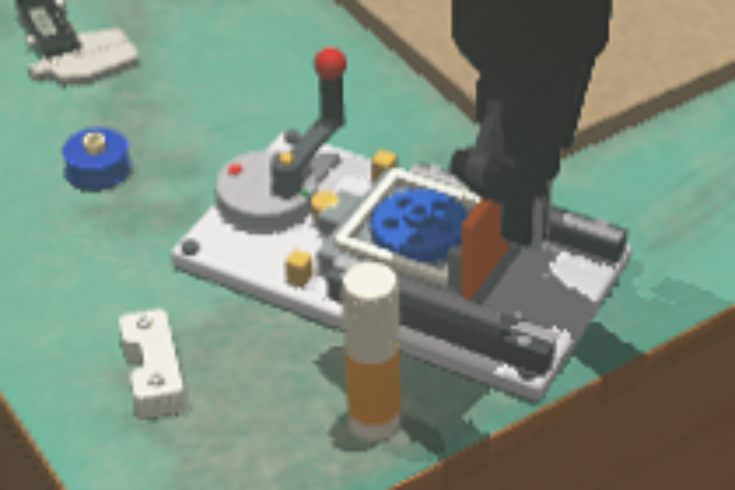

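The carriage is forward against a hard stop, the gear is in its nest, and the other items haven't moved. Next I retreat and verify with the wrist camera.

Run:
```python
from h import *
np.set_printoptions(precision=1,suppress=True)
R=Rz(YAW); P=lambda x,z=70: np.r_[C+F@[x,0],z]
ctrl.move_l(P(-200),vel=80); ctrl.move_l(P(-200,200),vel=200)
ctrl.move_ptp([415,215,330],R); ctrl.hold(.3)
st=sensors.read_state(); p,d=optics.grab_frame("wrist"); cv2.imwrite("pics/w2.png",p[:,:,::-1]); print(st["t"])
f=np.load("pics/w1.npz")
for n,pp,dd,s in(("before",f["p"],f["d"],f),("after",p,d,st)):
  for c,mn in(("red",100),("orange",100),("blue",100)):
    for ct,a,m in blobs(mask(pp,c),(200,10,345,280),mn):
      Q=cloud("wrist",m,dd,s); T=Q[Q[:,2]>Q[:,2].max()-6] if c!="blue" else Q
      print(n,c,ct,a,T.mean(0),"fix",F.T@(T.mean(0)[:2]-C),"ztop",np.percentile(Q[:,2],[50,98]))
```

```text
26.425
before red [327.7  35.2] 240 [563.  236.   84.4] fix [ -0.3 -49.6] ztop [83.8 87.1]
before orange [272.4 194.2] 633 [383.8 211.3  76.4] fix [-169.5   14.6] ztop [62.3 78.1]
before blue [275.2 154.2] 984 [429.  221.7  36.9] fix [-124.8    2.1] ztop [36.4 42.9]
after red [328.3  33.3] 243 [563.  236.2  84.4] fix [ -0.3 -49.4] ztop [83.9 87. ]
after orange [274.5 156. ] 584 [427.5 224.9  76.8] fix [-124.5    5.6] ztop [74.1 78.6]
after blue [276. 115.] 1006 [468.  242.5  36.9] fix [-80.6   1.6] ztop [36.3 43. ]
```

View pics/w2.png

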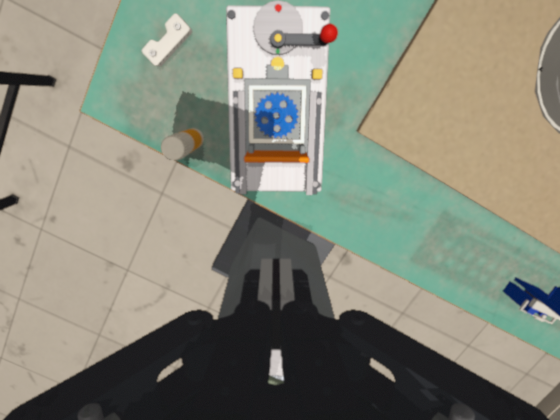

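The gear (276,115) moved 44–45 mm with the carriage and lies flat. The lever (ball at (328,33)) is unchanged, and the clamp and glue stick are in place. Handing in.

```bash
python3 -c "
from h import *
ctrl.finish_job(); print(sensors.read_state()['t'])"
```

```text
the job is handed in; nothing more can be done
the job is handed in; nothing more can be done
```

The job is done and handed in: the cam is low on its stop and the carriage is fully forward. It took about 26.5 s of the 58 s allowed.

- **Cam:** I pushed the lever clockwise over the far side with closed fingers until it met its stop, where the push force rose to about 15 N. The knob then sat 49.6 mm to the right of the cam axis, which puts the cam at about 0 rad, with the green dot toward the carriage and the carriage still back.
- **Carriage:** I then pushed the orange plate forward. It moved at about 3 N and stopped hard, with the force rising to about 14 N and no further travel. The gear measured 44.2 mm of forward travel and the plate about 45 mm, against 45 mm nominal.
- **Final check:** After the fingers backed off, the lever had not moved and the gear lay flat in its nest, at the same height as before. The glue stick and clamp looked unmoved in that last view. The pulley was outside it, but it looked unmoved in the scene picture taken at the end of the push.

My first estimate of the lever angle from the far camera (2.6 rad) disagreed with the wrist camera (about 3.17 rad). I used the wrist camera, whose numbers fitted the given sizes. No checks failed.

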